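# Set a lower cast on an articulator and hold the upper bow for its hinge pin

### The job

Get this dental articulator ready for its hinge pin: first set the lower cast gently onto the locating post of the lower frame, its ring plate fully home on the seat and its front teeth facing the front (away from the two hinge columns), and let go of it. Then pick up the upper bow and lower its hinge barrel between the two barrels of the frame, the bow level and reaching forwards over the cast, so that the three holes line up for the pin. Finish while still holding the bow there, carried by the gripper alone and not resting on the frame or the cast (I will push the pin through), and leave everything else on the bench where it stands.

Things in the scene. Friction and masses are not known exactly. Their poses are not given: they have to be found in the camera images.
- frame: Lower frame, aluminium on a dark steel plate 190 x 120 x 8 mm; screwed down, cannot move. Origin on the bench surface, on the axis of the locating post; +z up, +x to the rear (hinge), -x its front. Ahead of the hinge columns it is under 34 mm high. The hinge pin waits in the +y barrel, clear of the gap, its head reaching to y 58 mm; its tapered nose finds bores up to 3 mm out of line
- frame_seat (a point): on the frame: centre of the top of the round steel seat (52 mm across), at frame x 0, y 0, z 20 mm. The upright locating post rises here: 10 mm in diameter, 13 mm high, its last 4 mm tapering to 4 mm across
- frame_axis (a point): on the frame: the point on the hinge axis midway between its two barrels, at frame x 75, y 0, z 95 mm; axes as frame, y along the bores. Two columns (20 mm in x, 8 mm thick) carry the barrels: 18 mm across, bore 8 mm, tops at z 104 mm. The gap between columns and barrels is 26 mm wide (y -13 to +13), open upwards, clear down to z 51 mm
- cast: Lower cast: horseshoe-shaped stone model of a lower jaw on a round steel ring plate, about 0.16 kg. Origin at the centre of the plate's underside, on the axis of its hole; +z up, front teeth to -x, open ends (heels) to +x. Plate 52 mm across, 8 mm thick; its 12 mm through hole is seen from above inside the horseshoe. Starts lying on its plate on the bench
- cast_front (a point): on the cast: behind its front teeth, at cast x -30, y 0, z 24 mm. The stone base runs from z 8 to 24 mm, the teeth up to 34 mm. Outer sides upright and flat, parallel to x from x -8 to +28 mm, 58 mm apart (y -29 to +29); frontmost point at x -37 mm
- bow: Upper bow: aluminium bar 16 mm wide (y), 14 mm high (z 8 to 22 mm), x -55 to +68 mm, a steel disc 50 mm across and 8 mm thick under its middle; about 0.22 kg, centre of mass near x 6 mm. Origin at the centre of the disc's underside; +z up, +x to its hinge barrel. Screw head 14 mm across, 5 mm high, on the bar at x 0. Starts lying on its disc, the way up it is to be held
- bow_knuckle (a point): on the bow: middle of the bore of its hinge barrel, at bow x 75, y 0, z 15 mm. The barrel is 18 mm across and 20 mm long in y, bore 8 mm along y
- bow_front (a point): on the bow: middle of the round socket (20 mm across) at its front end, at bow x -55, y 0, z 15 mm; a thumb screw reaches on to x -78 mm
- cup: bystander: paper cup, 68 mm across, 85 mm high; origin at the centre of its underside
- jar: bystander: small amber jar, 44 mm across, 55 mm high; origin at the centre of its underside
- palate_cast: bystander: upper jaw cast of stone, filled in the middle and without a ring plate, 58 mm wide, 29 mm high; origin at the centre of its underside
- spare_ring: bystander: loose steel ring plate without a cast, 52 mm across, 8 mm thick; origin at the centre of its underside
- brush: bystander: fine brush, 165 mm long, lying; origin on its underside
- wax_knife: bystander: wax knife with wooden handle, 170 mm long, lying; origin on its underside
Mind the look-alikes: they are no part of the job. Leave any blue look-alike of the cast alone.

How it is judged:
By the outcome, as a careful person would: the job done as asked, in the order asked, and still so for the second after the job is handed in, while the arm keeps its last pose, push and grip.
It also fails if it takes over 59 s, if anything falls off the work surface, if the arm or the gripper's body presses on something with over 40 N, if the wrist force passes 120 N, or if a joint passes its speed limit or range.

### The arm

A 6-joint arm with a two-finger parallel gripper is mounted at the origin on the work surface. World frame = base frame: x ahead of the robot, y to its left, z up, the work surface at z = 0. Lengths are in m, angles in rad, forces in N, time in s.
With the tool pointing down it reaches from about 0.35 to 0.775 m from the base axis. Payload 5.5 kg.
Tool frame: the origin (TCP) lies at the very end of the fingers, on their centre line; the grasp point (between the pads) lies 19 mm behind it (grip_point_offset is the distance from the TCP to the grasp point, in m); z points along the fingers, y is the direction in which the jaws open and shut (so a half turn about z gives the same grasp; the last joint's range is limited). The gripper opens to 85 mm and grips with 20 to 120 N. Pads are 22 mm wide; open, the fingers measure 114 mm over their backs; the gripper's body (76 mm by 85 mm) begins 54 mm behind the grasp point. The pads swing forward as they close: fully open they stand 13 mm farther back than shut.
Start: joints at [-1.325, 0.313, 0.046, 1.304, 0, 1.431], TCP at [0.216, -0.533, 0.231] pointing down, gripper open.
Joint ranges: [-2.76, 2.76], [-0.86, 1.69], [-1.03, 1.26], [-2.2, 2.34], [-1.47, 1.5], [-3.14, 3.14]. Speed limits (rad/s): [2.57, 2.57, 3.14, 3.14, 3.14, 3.14].

### API

Orientations are given as a unit quaternion [w, x, y, z].
In Python, from workcell import * gives the robot as it stands.
- The arm moves only by the shell command python3 -m crank 'ROWS' [OPENING] [FORCE]. ROWS is a JSON object of lists of equal length, an entry for each row: "travel": the shift along the tool's x, y, z in units of 40 mm (1.0 is 40 mm), a list of three; "turn": the turn about the tool's z in rad. In form: {"travel": [[x, y, z], ...], "turn": [turn, ...]}. A call has 1 to 5 rows; each row is the pose to reach, as a shift and turn from the pose commanded when the call began, along the tool's axes at that moment; what a row does not reach only later rows make up. A row lasts 1/12 s, in which the tool goes at most 41.7 mm and 7.16 degrees, less where a joint would pass 70% of its speed; a pose out of reach is approached as far as the arm can. A call with a gripper value outside its range is refused whole. OPENING is the finger opening in mm, from 0 to 85.4, set as the call begins (- or left out, the last holds). The fingers move at their own pace and stop on an object; FORCE is the grip in N (left out, the last holds). Time passes only in rows, so rows that repeat a pose let the fingers close. It gives the time, the measured TCP pose, the force and the opening at its end, in the units of the state.
- get_state(): the state, without advancing time (a new reading comes with each control period).
- read_camera(name): name is "side" or "top" or "wrist"; returns a dict with "image" (420x560x3 uint8, red, green, blue), "K" (3x3 intrinsics, pixels), "k1" (the pictures are not rectified: a ray, as slopes to the right and down, at radius r is drawn at 1 + k1 r^2 times it, then the intrinsics apply), "R" (3x3) and "t" (3): a world point X has camera coordinates R X + t. Camera axes: x right, y down, z forward; pixel columns grow to the right and rows downward; lengths in m; the calibration is good to about 2 mm. A picture is of the moment at which its call begins. There is no depth.
- hand_in(): hands the job in, once; it reports no verdict.
The state is a dict: "clock": time; "joint_pos": joint angles; "qvel": joint speeds; "tau": joint torques, N m; "tcp_pos": TCP position; "orientation": TCP orientation; "wrist_force": force on the tool from outside, world axes, zero at the start; "ft_torque": the same for the moment, N m; "finger_gap": finger opening in m.
Only numpy, scipy, OpenCV 4.12 (cv2) and the standard library are available. Lean on these libraries where they do the work, as an engineer would, in place of code of your own. Each camera call takes 0.05 s, during which the arm holds its last target. There are 200 camera calls.

## Working session

There is one attempt and no reset: what is moved stays moved. The work goes in short steps, Python scripts to look and compute and a shell command to move; the robot and the scene stay as the last step left them, time stands still between calls to the robot, and variables do not carry over. Pictures are saved under pics/ and viewed, about 8 in all and at most 12, crops included, and the job is handed in when it is done.

```bash
ls; mkdir -p pics; cat > h.py <<'E'
from workcell import *
import numpy as np, cv2, json
from scipy.spatial.transform import Rotation as Ro
def snap(n,f):
    c=read_camera(n); cv2.imwrite(f'pics/{f}.png',c['image'][:,:,::-1])
    json.dump({k:np.array(c[k]).tolist() for k in('K','k1','R','t')},open(f'pics/{f}.json','w')); return c
def cam(f):
    return {k:np.array(v) for k,v in json.load(open(f'pics/{f}.json')).items()}
def ray(f,p):
    c=cam(f);K=c['K'];k=float(c['k1'])
    q=cv2.undistortPoints(np.array([[p]],float),K,np.array([k,0,0,0,0.]))[0,0]
    d=c['R'].T@np.array([q[0],q[1],1]); return -c['R'].T@c['t'],d/np.linalg.norm(d)
def onz(f,p,z):
    o,d=ray(f,p); return o+d*(z-o[2])/d[2]
def tri(obs):
    A=np.zeros((3,3));b=np.zeros(3);L=[]
    for f,p in obs:
        o,d=ray(f,p);M=np.eye(3)-np.outer(d,d);A+=M;b+=M@o;L.append((o,d,M))
    X=np.linalg.solve(A,b); return X,[round(float(np.linalg.norm(M@(X-o))*1000),1) for o,d,M in L]
def proj(f,X):
    c=cam(f); return cv2.projectPoints(np.array([X],float),cv2.Rodrigues(c['R'])[0],c['t'],c['K'],np.array([float(c['k1']),0,0,0,0.]))[0][0,0]
def tool():
    s=get_state(); w=s['orientation']; return np.array(s['tcp_pos']),Ro.from_quat([w[1],w[2],w[3],w[0]]).as_matrix(),s
def togo(X,yaw=None):
    "travel units to world TCP X; turn so that tool y axis is at world angle yaw (mod pi)"
    p,R,s=tool(); u=R.T@(np.array(X)-p)/0.04
    y=np.arctan2(R[1,1],R[0,1]); r=None
    if yaw is not None:
        dy=(yaw-y+np.pi/2)%np.pi-np.pi/2; r=-dy
    return u.round(3),r,s['joint_pos'][5]
E
python3 - <<'E'
from h import *
for n in('top','side','wrist'):
    c=snap(n,n+'0'); print(n,c['K'].tolist() if hasattr(c['K'],'tolist') else c['K'],c['k1'],(-np.array(c['R']).T@c['t']).round(3))
print(get_state())
E
```

```text
pics
top [[399.6448611966842, 0.0, 286.54801381645217], [0.0, 399.6448611966842, 217.04019840718883], [0.0, 0.0, 1.0]] -0.06108988262518206 [ 0.327 -0.017  1.126]
side [[508.43313580685583, 0.0, 270.04355323646706], [0.0, 508.43313580685583, 215.63281584580085], [0.0, 0.0, 1.0]] 0.01979427980421741 [-0.193  0.806  1.066]
wrist [[359.9916822933722, 0.0, 279.11646832600184], [0.0, 359.9916822933722, 208.4910477950063], [0.0, 0.0, 1.0]] 0.0048735481737314235 [ 0.281 -0.506  0.373]
{'clock': 0.15, 'joint_pos': array([-1.32459090e+00,  3.13838781e-01,  4.52800258e-02,  1.30363345e+00,
        1.73981660e-05,  1.43120172e+00]), 'qvel': array([-0.00100532, -0.00212109,  0.00236614, -0.00061513,  0.00040872,
        0.00022006]), 'tau': array([ 4.13709458e-04, -4.81066525e+01,  2.98814088e+01,  1.38726697e-02,
       -4.27746261e-05, -2.37198822e-05]), 'tcp_pos': array([ 0.21627891, -0.53236771,  0.23062394]), 'orientation': array([-6.97410971e-04,  9.81452174e-01,  1.91705874e-01, -2.84995765e-05]), 'wrist_force': array([0.94919859, 1.06029364, 0.2028921 ]), 'ft_torque': array([-0.04266901, -0.0082387 , -0.01207572]), 'finger_gap': 0.08540570472069856}
```

View pics/top0.png

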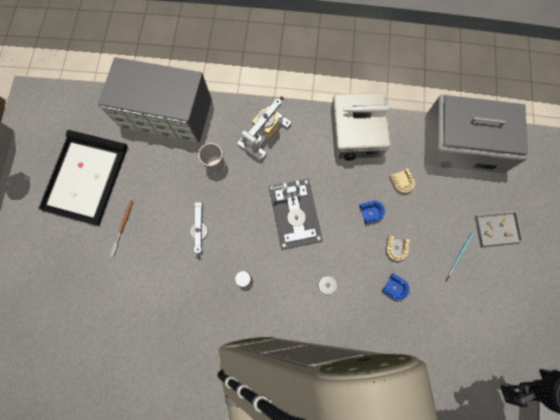

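View pics/side0.png

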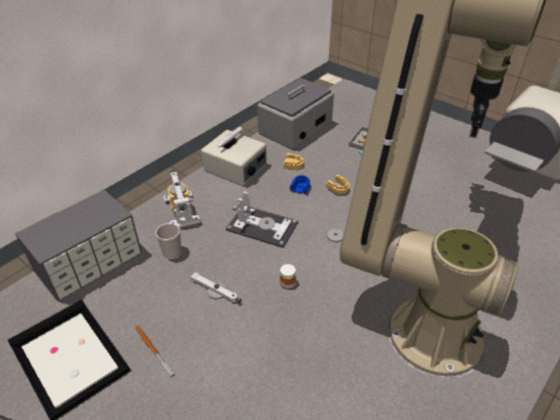

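The top view shows the frame at (296,215) with its hinge up at (292,188), and the bow at (198,228). The stone casts are at (398,248) and (403,181), with blue look-alikes at (373,211) and (397,288). I'll enlarge these next.

```bash
python3 - <<'E'
import cv2,numpy as np
t=cv2.imread('pics/top0.png');s=cv2.imread('pics/side0.png')
def cr(im,x,y,w,h,W,H):
    o=cv2.resize(im[y:y+h,x:x+w],(W,H),interpolation=cv2.INTER_CUBIC)
    k=W/w
    for i in range(0,w,10):
        cv2.line(o,(int(i*k),0),(int(i*k),6 if (x+i)%50 else 14),(0,255,255),1)
    for i in range(0,h,10):
        cv2.line(o,(0,int(i*k)),(6 if (y+i)%50 else 14,int(i*k)),(0,255,255),1)
    return o
A=cr(t,260,170,66,90,264*1,360)
B=cr(t,380,160,66,90,264,360)
C=cr(t,170,190,66,90,264,360)
top=np.hstack([A,B,C])
D=cr(s,220,180,80,70,264,231);E=cr(s,280,140,80,70,264,231);F=cr(s,180,260,80,70,264,231)
cv2.imwrite('pics/crop1.png',np.vstack([top,np.hstack([D,E,F])]))
E
```

```text
(no output)
```

View pics/crop1.png

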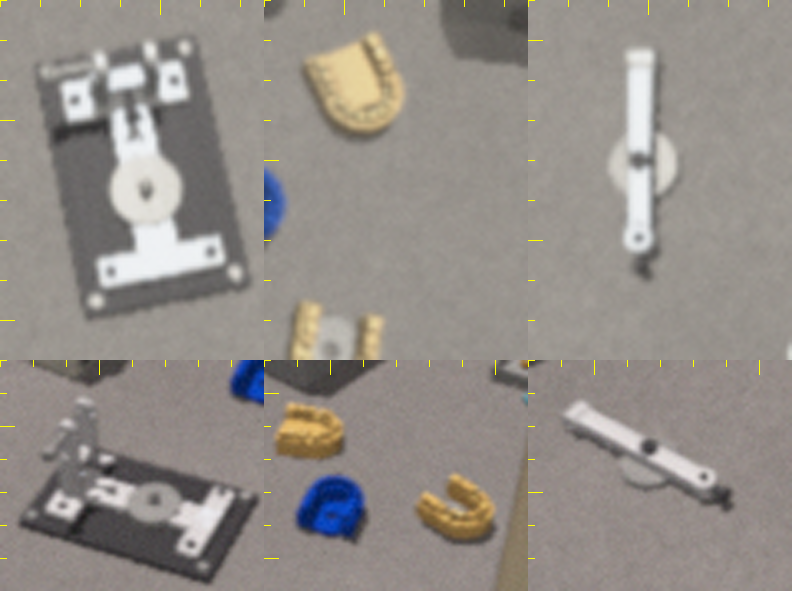

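The palate cast is at (403,181), filled and without a plate. The real cast is at (398,248): a horseshoe with a grey plate and hole, heels towards +x. The bow's barrel points to +x, and so does the frame's hinge. Now coarse triangulation.

```bash
python3 - <<'E'
from h import *
for n,a,b in [('seat',(296.7,217.5),(267,222.4)),('cast hole',(397,247.5),(337.9,184.8)),('bow screw',(197.8,230),(216.7,286.4)),('bow front',(197.8,249.5),(233.3,295.5)),('bow barrel',(198.2,203.8),(194.8,274.5))]:
    X,e=tri([('top0',a),('side0',b)]); print(n,X.round(4),e)
p,R,s=tool(); c=cam('wrist0'); C=-c['R'].T@c['t']; print('cam in tool',R.T@(C-p),'\n',(R.T@c['R'].T).round(4),'\n',R.round(3))
print(onz('top0',(285,185),.104),onz('top0',(297.5,182.5),.104))
print('cast front',onz('top0',(397,262),.034))
E
```

```text
seat [ 0.5667 -0.0173  0.0218] [1.0, 1.0]
cast hole [ 0.5117 -0.3049  0.0199] [1.7, 1.7]
bow screw [0.5015 0.2559 0.0229] [1.0, 1.0]
bow front [0.4472 0.2481 0.0215] [1.3, 1.3]
bow barrel [0.5765 0.2661 0.0233] [0.8, 0.8]
cam in tool [ 6.97164873e-02 -1.41535180e-04 -1.42662481e-01] 
 [[-0.000e+00 -9.618e-01 -2.739e-01]
 [ 1.000e+00  1.000e-04 -3.000e-04]
 [ 3.000e-04 -2.739e-01  9.618e-01]] 
 [[ 0.926  0.376 -0.   ]
 [ 0.376 -0.926  0.001]
 [ 0.    -0.001 -1.   ]]
[0.63292077 0.0220908  0.104     ] [ 0.6433343  -0.01034014  0.104     ]
cast front [ 0.46787952 -0.30410989  0.034     ]
```

```bash
python3 - <<'E'
from h import *
print(togo([0.50,-0.305,0.18],np.pi/2))
E
```

```text
(array([ 8.71 , -2.596,  1.271]), np.float64(0.38580016939063544), np.float64(1.4312017219276094))
```

```bash
python3 -m crank '{"travel": [[0.95,-0.3,0.1],[1.9,-0.6,0.2],[2.85,-0.9,0.3],[3.8,-1.2,0.4],[4.4,-1.3,0.6]], "turn": [0.1,0.2,0.3,0.386,0.386]}'
python3 - <<'E'
from h import *
print(togo([0.50,-0.305,0.18],np.pi/2))
E
```

```text
clock: 0.57
tcp_pos: [0.3619, -0.4157, 0.2077]
orientation: [-0.0, 1.0, -0.001, 0.0]
wrist_force: [0.4, -0.2, 0.4]
finger_gap: 0.0855
(array([ 3.447, -2.775,  0.696]), np.float64(-0.0020577167540754004), np.float64(2.142948447437929))
```

```bash
python3 -m crank '{"travel": [[0.7,-0.55,0.14],[1.4,-1.1,0.28],[2.1,-1.65,0.42],[2.8,-2.2,0.56],[3.447,-2.775,0.696]], "turn": [0,0,0,0,0]}'
python3 -m crank '{"travel": [[0,0,0],[0,0,0]], "turn": [0,0]}'
python3 - <<'E'
from h import *
snap('wrist','w1'); print(togo([0.50,-0.305,0.18],np.pi/2))
E
python3 -m crank '{"travel": [[0.7,0,0],[1.4,0,0],[1.5,0,0],[1.5,0,0],[1.5,0,0]], "turn": [0,0,0,0,0]}'
python3 - <<'E'
from h import *
snap('wrist','w2');snap('side','s2'); print(togo([0.50,-0.305,0.18],np.pi/2))
a=cv2.imread('pics/w1.png');b=cv2.imread('pics/w2.png');cv2.imwrite('pics/v1.png',np.hstack([a[:, 80:480],b[:,80:480]]))
E
```

```text
clock: 0.98
tcp_pos: [0.499, -0.3061, 0.1789]
orientation: [-0.0, 1.0, -0.0, -0.0]
wrist_force: [0.5, -0.8, -0.6]
finger_gap: 0.0853
clock: 1.15
tcp_pos: [0.4985, -0.3055, 0.1785]
orientation: [-0.0, 1.0, 0.002, -0.001]
wrist_force: [-0.2, -0.3, -0.1]
finger_gap: 0.0852
(array([ 0.054, -0.042, -0.027]), np.float64(0.001591211148928906), np.float64(2.4508851259299007))
clock: 1.62
tcp_pos: [0.5566, -0.3082, 0.1792]
orientation: [-0.0, 1.0, -0.001, -0.001]
wrist_force: [-0.5, 0.5, -0.6]
finger_gap: 0.0856
(array([-1.408, -0.072, -0.01 ]), np.float64(-0.0017939525029238013), np.float64(2.511768602603567))
```

View pics/v1.png

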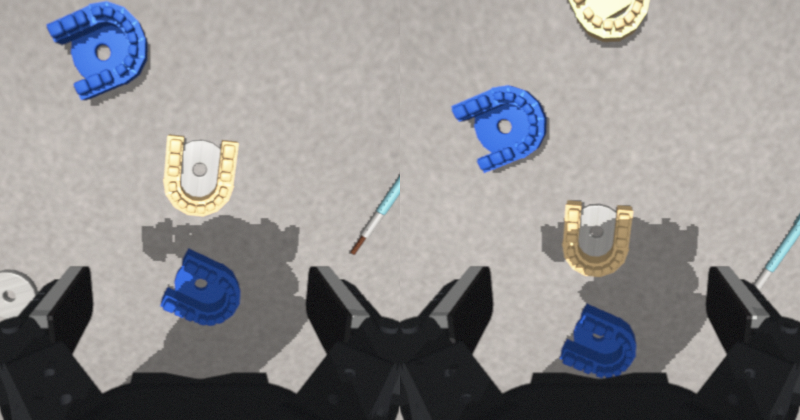

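The cast hole is at (280,169) in w1 and (277,233) in w2. The heels (255,136) and (311,141), with the front at (279,215), show a small yaw.

```bash
python3 - <<'E'
from h import *
X,e=tri([('w1',(279.7,169.5)),('w2',(277,233))]);print(X,e)
for f,h,l,r,fr in[('w1',(279.7,169.5),(247,136),(318,142),(279,215)),('w2',(277,233),(246,201),(313,206),(277,277))]:
    H=onz(f,h,.008);print('hole',H); L=onz(f,l,.034);Rr=onz(f,r,.034);F=onz(f,fr,.03); print('L',L,'R',Rr,'F',F,'width',np.linalg.norm(L-Rr))
    M=(L+Rr)/2; print('yaw deg',np.degrees(np.arctan2(*(M-F)[[1,0]])),np.degrees(np.arctan2(*(L-Rr)[[1,0]]))-90)
# edges of cast by color mask
for f in('w1','w2'):
    im=cv2.imread(f'pics/{f}.png'); hsv=cv2.cvtColor(im,cv2.COLOR_BGR2HSV)
    m=cv2.inRange(hsv,(12,60,60),(35,255,255)); n,lab,st,ce=cv2.connectedComponentsWithStats(m)
    for i in range(1,n):
        if st[i,4]>400:
            c=max(cv2.findContours((lab==i).astype('uint8'),0,1)[0],key=cv2.contourArea)
            g=np.array([onz(f,p[0].astype(float),.034)[:2] for p in c],'float32')*1000
            print(f,st[i],cv2.minAreaRect(g))
E
```

```text
[ 0.51546979 -0.30584917  0.01475381] [0.2, 0.2]
hole [ 0.51431196 -0.30567199  0.008     ]
L [ 0.54521799 -0.27986836  0.034     ] R [ 0.54077329 -0.33572375  0.034     ] F [ 0.47928097 -0.30520287  0.03      ] width 0.05603195277449708
yaw deg -2.3306494968597353 -4.549734144381446
hole [ 0.51302188 -0.30599134  0.008     ]
L [ 0.55052276 -0.2806177   0.034     ] R [ 0.54614575 -0.3361317   0.034     ] F [ 0.47934187 -0.30600974  0.03      ] width 0.05568628215158604
yaw deg -1.9632502345033493 -4.508170239225407
w1 [246 135  18  43 486] ((529.2041015625, -285.45428466796875), (12.28266429901123, 33.753665924072266), 85.31340026855469)
w1 [ 244  140   74   76 1831] ((508.29754638671875, -313.4736633300781), (46.403053283691406, 70.95308685302734), 32.2403564453125)
w2 [263   0  61  34 519] ((686.5470581054688, -319.5821228027344), (17.912559509277344, 43.799808502197266), 11.397636413574219)
w2 [ 242  201   71   76 2656] ((515.6234741210938, -305.0848083496094), (57.13562774658203, 66.58597564697266), 84.1153793334961)
```

```bash
python3 - <<'E'
from h import *
print(togo([0.518,-0.3061,0.003],np.radians(85.5)))
E
```

```text
(array([-0.955, -0.045,  4.415]), np.float64(0.07674586383682147), np.float64(2.511768602603567))
```

```bash
python3 -m crank '{"travel": [[-0.4,-0.02,0.6],[-0.8,-0.04,1.3],[-0.955,-0.045,2.1],[-0.955,-0.045,2.9],[-0.955,-0.045,3.2]], "turn": [0.04,0.077,0.077,0.077,0.077]}'
python3 -m crank '{"travel": [[0,0,0],[0,0,0]], "turn": [0,0]}'
python3 - <<'E'
from h import *
snap('wrist','w3')
print(togo([0.518,-0.3061,0.003],np.radians(85.5)))
E
```

```text
clock: 2.13
tcp_pos: [0.5155, -0.3041, 0.0477]
orientation: [-0.002, 0.999, -0.04, -0.003]
wrist_force: [-1.5, -0.1, -0.1]
finger_gap: 0.0852
clock: 2.3
tcp_pos: [0.5183, -0.3056, 0.0514]
orientation: [-0.0, 0.999, -0.039, -0.001]
wrist_force: [0.3, -0.5, -0.6]
finger_gap: 0.0853
(array([-0.038, -0.002,  1.24 ]), np.float64(0.0005706235231119905), np.float64(2.553872363752775))
```

View pics/w3.png

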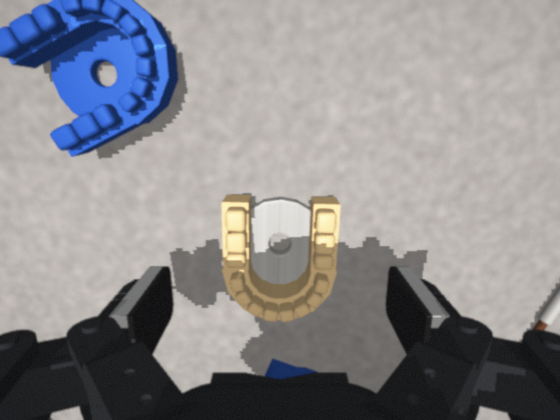

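In w3 the cast is square to the jaws: heel edges are at (222,195) and (340,196), and the hole is centred at (280,243). I'll check how far along x I grip, and descend.

```bash
python3 - <<'E'
from h import *
p,R,s=tool(); 
H=onz('w3',(280,243.5),.008); F=onz('w3',(280.5,322),.028); print(H,F,'tool xy mm',(R.T@(H-p)*1000).round(1),(R.T@(F-p)*1000).round(1))
E
python3 -m crank '{"travel": [[0,0,0.4],[0,0,0.8],[0,0,1.1],[0,0,1.24],[0,0,1.24]], "turn": [0,0,0,0,0]}'
python3 -m crank '{"travel": [[0,0,0],[0,0,0],[0,0,0],[0,0,0],[0,0,0]], "turn": [0,0,0,0,0]}' 50 40
python3 -m crank '{"travel": [[0,0,0],[0,0,0],[0,0,0],[0,0,0],[0,0,0]], "turn": [0,0,0,0,0]}' 50 40
```

```text
[ 0.5147166  -0.30554531  0.008     ] [ 0.47841323 -0.30294854  0.028     ] tool xy mm [-4.8 -0.4 44.6] [-41.2  -0.1  24.6]
clock: 2.77
tcp_pos: [0.5197, -0.3058, 0.0022]
orientation: [0.0, 0.999, -0.039, 0.0]
wrist_force: [0.3, 0.7, -0.6]
finger_gap: 0.0855
clock: 3.18
tcp_pos: [0.5207, -0.3064, 0.0036]
orientation: [0.001, 0.999, -0.039, 0.001]
wrist_force: [0.2, 0.9, 6.3]
finger_gap: 0.057
clock: 3.6
tcp_pos: [0.5207, -0.3063, 0.0036]
orientation: [0.001, 0.999, -0.039, 0.001]
wrist_force: [0.3, 0.6, 6.4]
finger_gap: 0.0571
```

```bash
python3 -m crank '{"travel": [[0,0,-0.1],[0,0,-0.5],[0,0,-1.3],[0,0,-2.2],[0,0,-3]], "turn": [0,0,0,0,0]}' 50 60
python3 -m crank '{"travel": [[0,0,-0.6],[0,0,-1.0],[0,0,-1.2],[0,0,-1.2]], "turn": [0,0,0,0]}'
python3 - <<'E'
from h import *
snap('wrist','w4')
print(togo([0.44,-0.07,0.17],np.radians(108)), get_state()['wrist_force'],tool()[0])
E
```

```text
clock: 4.02
tcp_pos: [0.5191, -0.3052, 0.1232]
orientation: [-0.0, 0.999, -0.039, -0.0]
wrist_force: [0.9, -1.5, -1.4]
finger_gap: 0.0565
clock: 4.35
tcp_pos: [0.5204, -0.3062, 0.172]
orientation: [0.001, 0.999, -0.039, 0.001]
wrist_force: [0.6, 0.7, -1.8]
finger_gap: 0.0569
(array([-2.442e+00, -5.722e+00, -1.000e-03]), np.float64(-0.3913239888273745), np.float64(2.5540079605235135)) [-0.2794941   0.96692107 -3.31888045] [ 0.51974577 -0.30574629  0.1701795 ]
```

```bash
python3 -m crank '{"travel": [[-0.4,-0.85,0],[-0.8,-1.75,0],[-1.2,-2.65,0],[-1.6,-3.55,0],[-1.9,-4.5,0]], "turn": [-0.1,-0.2,-0.3,-0.391,-0.391]}'
python3 - <<'E'
from h import *
print(togo([0.44,-0.07,0.17],np.radians(108)))
E
```

```text
clock: 4.82
tcp_pos: [0.4549, -0.1184, 0.1675]
orientation: [-0.001, 0.988, 0.158, -0.002]
wrist_force: [1.2, 0.6, -2.3]
finger_gap: 0.0565
(array([ 0.022, -1.265, -0.059]), np.float64(0.0022764252063787183), np.float64(2.399706927258076))
```

```bash
python3 -m crank '{"travel": [[0.02,-0.7,0],[0.02,-1.2,0],[0.02,-1.26,-0.05],[0.02,-1.26,-0.05],[0.02,-1.26,-0.05]], "turn": [0,0,0,0,0]}'
python3 - <<'E'
from h import *
snap('wrist','w5');p,R,s=tool();print(p,R[:,0])
E
python3 -m crank '{"travel": [[0.5,0.3,-1],[0.7,0.7,-1.5],[0.7,0.8,-1.5],[0.7,0.8,-1.5],[0.7,0.8,-1.5]], "turn": [0,0,0,0,0]}'
python3 - <<'E'
from h import *
snap('wrist','w6');p,R,s=tool();print(p,R[:,0])
a=cv2.imread('pics/w5.png');b=cv2.imread('pics/w6.png');cv2.imwrite('pics/v2.png',np.hstack([a[:, 80:480],b[:,80:480]]))
E
```

```text
clock: 5.23
tcp_pos: [0.4428, -0.0723, 0.171]
orientation: [0.0, 0.988, 0.156, -0.0]
wrist_force: [-0.3, -0.4, -0.5]
finger_gap: 0.0572
[ 0.44307548 -0.07273944  0.17117043] [ 9.51311888e-01  3.08229216e-01 -6.64510995e-04]
clock: 5.7
tcp_pos: [0.4791, -0.0948, 0.2308]
orientation: [-0.0, 0.988, 0.155, -0.001]
wrist_force: [0.1, 0.0, -0.9]
finger_gap: 0.0567
[ 0.47849715 -0.09422298  0.23045863] [ 0.95158822  0.30736832 -0.00214086]
```

View pics/v2.png

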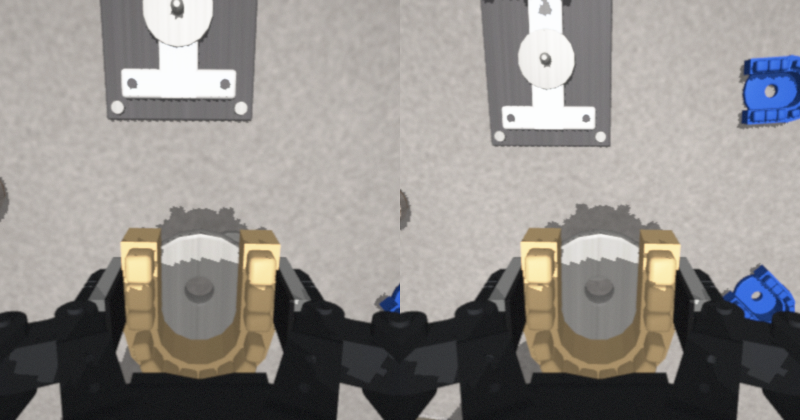

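w6 shows the seat at (226,58) with the post at its middle. In w5 it is at (258,5), partly cut off. The plate's front edge is level in both, so the frame's yaw is about the tool's 18°. The held cast's hole is at (279,289) in both.

```bash
cat >> h.py <<'E'
def circ(f,c,rad,z,lo=(0,0,150),hi=(180,60,255)):
    "fit circle of bright blob around pixel c on plane z, robust"
    im=cv2.imread(f'pics/{f}.png');g=cv2.GaussianBlur(cv2.cvtColor(im,cv2.COLOR_BGR2GRAY),(3,3),0).astype(float)
    P=[]
    for a in np.linspace(0,2*np.pi,90,endpoint=False):
        r=np.arange(rad*.7,rad*1.3,.25);x=c[0]+r*np.cos(a);y=c[1]+r*np.sin(a)
        if x.max()>558 or x.min()<1 or y.min()<1 or y.max()>418: continue
        v=cv2.remap(g.astype('float32'),x.astype('float32')[None],y.astype('float32')[None],1)[0]
        d=np.gradient(cv2.GaussianBlur(v[None],(9,1),1.2)[0]);i=np.argmin(d)
        if d[i]<-4: P.append(onz(f,(x[i],y[i]),z)[:2])
    P=np.array(P)
    for _ in range(8):
        A=np.c_[2*P,np.ones(len(P))];s=np.linalg.lstsq(A,(P**2).sum(1),rcond=None)[0];R=np.sqrt(s[2]+s[0]**2+s[1]**2)
        e=abs(np.hypot(*(P-s[:2]).T)-R);k=e<max(.0006,2*np.median(e))
        if k.all(): break
        P=P[k]
    return s[:2],R,len(P)
E
python3 - <<'E'
from h import *
print(circ('w6',(226,58),28,.02))
print(circ('w5',(258,7),35,.02))
print('post top',tri([('w5',(257,5.5)),('w6',(225,57))]))
p,R,s=tool()
for f,a,b in[('w5',(189,121),(332,121)),('w6',(172,145.5),(290,145.5))]:
    A=onz(f,a,.008);B=onz(f,b,.008);print(A,B,np.linalg.norm(A-B),np.degrees(np.arctan2(*(A-B)[[1,0]]))-90)
# held cast hole in tool
H=onz('w6',(279,289),p[2]+.005);print('hole tool',R.T@(H-p), 'tool yaw',np.degrees(np.arctan2(R[1,0],R[0,0])))
E
```

```text
(array([ 0.56957176, -0.01416776]), np.float64(0.025669497463475546), 57)
(array([ 0.56951935, -0.01428167]), np.float64(0.025580154094039617), 34)
post top (array([ 0.57056351, -0.01362341,  0.02198615]), [0.2, 0.2])
[0.47453725 0.01638283 0.008     ] [ 0.51103254 -0.09589622  0.008     ] 0.11806138508631012 18.006286276264632
[0.47563116 0.01760802 0.008     ] [ 0.51207286 -0.09530992  0.008     ] 0.1186526732112775 17.88630326264223
hole tool [-0.00486926  0.00054107 -0.00499051] tool yaw 17.900746757892733
```

The seat is at (0.5696,-0.0142) with yaw 18°, and the fitted circle's radius of 25.6 mm matches the 26 mm given. The held hole is at tool x = -4.9 mm. I'll move above the post.

```bash
python3 - <<'E'
from h import *
print(togo([0.5743,-0.0127,0.075],np.radians(108)))
E
```

```text
(array([ 2.914, -1.197,  3.882]), np.float64(-0.0017359011202549013), np.float64(2.4699645200176787))
```

```bash
python3 -m crank '{"travel": [[0.7,-0.3,0.3],[1.4,-0.6,0.8],[2.1,-0.9,1.4],[2.8,-1.15,2.0],[2.914,-1.197,2.9]], "turn": [0,0,0,0,0]}'
python3 -m crank '{"travel": [[0,0,0.5],[0,0,0.96],[0,0,0.97],[0,0,0.97]], "turn": [0,0,0,0]}'
python3 - <<'E'
from h import *
print(togo([0.5743,-0.0127,0.075],np.radians(108)),get_state()['wrist_force'])
snap('wrist','w7');snap('side','s7')
E
```

```text
clock: 6.17
tcp_pos: [0.5795, -0.01, 0.1158]
orientation: [0.0, 0.988, 0.158, 0.003]
wrist_force: [1.7, -0.9, -1.8]
finger_gap: 0.0567
clock: 6.5
tcp_pos: [0.5732, -0.0119, 0.0752]
orientation: [-0.001, 0.988, 0.156, -0.002]
wrist_force: [-0.2, -0.3, -1.4]
finger_gap: 0.0568
(array([0.02 , 0.026, 0.005]), np.float64(-0.0002684111884541096), np.float64(2.666894554080319)) [-0.19367241 -0.32846631 -1.39077767]
```

View pics/w7.png

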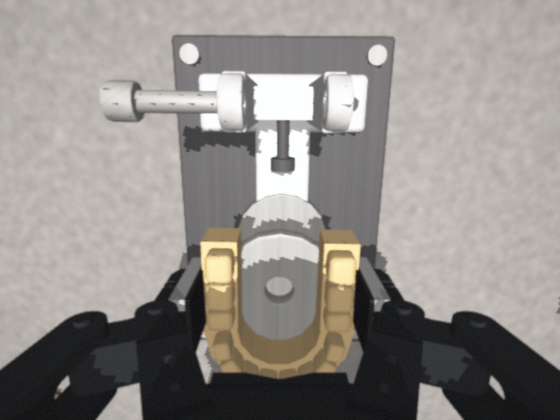

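w7 shows the hinge barrels' inner faces at about (249,100) and (324,100), with the pin out to the left. The cast is over the seat, whose rear edge is at (281,197).

```bash
python3 - <<'E'
from h import *
p,R,s=tool(); ex=np.array([np.cos(np.radians(18)),np.sin(np.radians(18))]);ey=np.array([-ex[1],ex[0]]);S=np.array([.5696,-.0142])
def fr(X): d=X[:2]-S; return (np.array([d@ex,d@ey])*1000).round(1)
print('seat rear',fr(onz('w7',(281,196),.02)))
for q in[(249,100),(324,100)]: print('barrel face',fr(onz('w7',q,.104)),fr(onz('w7',q,.095)))
print('hole',fr(onz('w7',(279.5,287.5),p[2]+.005)), 'tcp',fr(p))
E
python3 -m crank '{"travel": [[0.02,0.01,0.3],[0.02,0.01,0.6],[0.02,0.01,0.75],[0.02,0.01,0.85],[0.02,0.01,0.95]], "turn": [0,0,0,0,0]}'
python3 -m crank '{"travel": [[0,0,0.05],[0,0,0.1],[0,0,0.15],[0,0,0.2],[0,0,0.2]], "turn": [0,0,0,0,0]}'
```

```text
seat rear [24.6  0.2]
barrel face [75.7 10.2] [75.8 10.9]
barrel face [ 75.7 -12.5] [ 75.8 -13.6]
hole [1.2 1. ] tcp [ 6.3 -0.3]
clock: 7.02
tcp_pos: [0.577, -0.0127, 0.0399]
orientation: [0.0, 0.988, 0.156, 0.001]
wrist_force: [0.2, 1.0, -2.0]
finger_gap: 0.0564
clock: 7.43
tcp_pos: [0.5762, -0.0125, 0.0308]
orientation: [0.0, 0.988, 0.156, -0.0]
wrist_force: [0.3, 0.1, -2.0]
finger_gap: 0.0567
```

```bash
python3 -m crank '{"travel": [[-0.03,0.01,0],[-0.03,0.01,0],[-0.03,0.01,0.02],[-0.03,0.01,0.04],[-0.03,0.01,0.06]], "turn": [0,0,0,0,0]}'
python3 -m crank '{"travel": [[0,0,0.02],[0,0,0.04],[0,0,0.06],[0,0,0.06],[0,0,0.06]], "turn": [0,0,0,0,0]}'
```

```text
clock: 7.85
tcp_pos: [0.5754, -0.0133, 0.0286]
orientation: [0.0, 0.988, 0.156, 0.0]
wrist_force: [1.4, 0.2, -1.3]
finger_gap: 0.0564
clock: 8.27
tcp_pos: [0.5753, -0.0133, 0.0262]
orientation: [0.0, 0.988, 0.156, -0.0]
wrist_force: [-1.2, 0.4, -2.3]
finger_gap: 0.0566
```

```bash
python3 -m crank '{"travel": [[0,0,0.02],[0,0,0.04],[0,0,0.05],[0,0,0.05]], "turn": [0,0,0,0]}'
python3 -m crank '{"travel": [[0,0,0.01],[0,0,0.02],[0,0,0.03],[0,0,0.03]], "turn": [0,0,0,0]}'
```

```text
clock: 8.6
tcp_pos: [0.5752, -0.0133, 0.0241]
orientation: [0.0, 0.988, 0.156, -0.0]
wrist_force: [-0.3, -0.6, -1.7]
finger_gap: 0.0566
clock: 8.93
tcp_pos: [0.5754, -0.0133, 0.0238]
orientation: [0.0, 0.988, 0.156, 0.0]
wrist_force: [-3.1, 0.8, 4.0]
finger_gap: 0.0565
```

```bash
python3 -m crank '{"travel": [[0,0,0.01],[0,0,0.01]], "turn": [0,0]}' 50 20
python3 -m crank '{"travel": [[0,0,0],[0,0,0],[0,0,0],[0,0,0],[0,0,0]], "turn": [0,0,0,0,0]}' 85
python3 -m crank '{"travel": [[0,0,-0.5],[0,0,-1.3],[0,0,-2.3],[0,0,-3.3],[0,0,-3.8]], "turn": [0,0,0,0,0]}'
python3 -m crank '{"travel": [[0,0,0],[0,0,0],[0,0,0]], "turn": [0,0,0]}'
python3 - <<'E'
from h import *
snap('wrist','w8');snap('side','s8');p,R,s=tool();print(p,s['joint_pos'].round(2))
a=cv2.imread('pics/w8.png')[:,120:440];b=cv2.imread('pics/s8.png')[165:265,210:310]
cv2.imwrite('pics/v3.png',np.hstack([cv2.resize(a,(400,525)),cv2.resize(b,(400,400),interpolation=2)[ :, :] if 0 else cv2.copyMakeBorder(cv2.resize(b,(400,400),interpolation=2),0,125,0,0,0)]))
E
```

```text
clock: 9.1
tcp_pos: [0.5754, -0.0133, 0.0238]
orientation: [0.0, 0.988, 0.156, 0.0]
wrist_force: [-3.8, 0.6, 7.2]
finger_gap: 0.0569
clock: 9.52
tcp_pos: [0.5754, -0.0133, 0.0225]
orientation: [0.0, 0.988, 0.156, -0.0]
wrist_force: [-0.6, 0.4, 0.9]
finger_gap: 0.0853
clock: 9.93
tcp_pos: [0.5772, -0.0135, 0.1796]
orientation: [0.001, 0.988, 0.156, 0.003]
wrist_force: [0.5, 0.2, 1.0]
finger_gap: 0.085
clock: 10.18
tcp_pos: [0.5748, -0.0132, 0.1736]
orientation: [-0.0, 0.988, 0.156, -0.001]
wrist_force: [0.2, -1.1, -0.6]
finger_gap: 0.0852
[ 0.5741158  -0.01306131  0.17264375] [-0.16  0.34 -0.06  1.17 -0.    2.67]
```

View pics/v3.png

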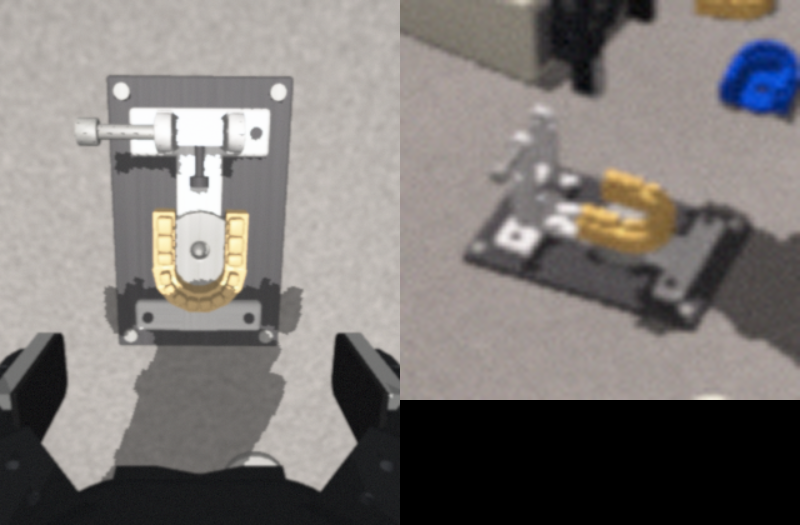

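The cast is seated: the post shows in the middle of its hole and the teeth face the front. Now to the bow, with a half turn because of the joint 6 range.

```bash
python3 - <<'E'
from h import *
print(togo([0.526,0.175,0.19]))
E
```

```text
(array([ 0.306, -4.844, -0.427]), None, np.float64(2.6653560247516825))
```

```bash
python3 -m crank '{"travel": [[0.06,-0.95,-0.3],[0.12,-1.9,-0.43],[0.2,-2.9,-0.43],[0.25,-3.9,-0.43],[0.3,-4.84,-0.43]], "turn": [-0.12,-0.24,-0.36,-0.48,-0.6]}'
python3 - <<'E'
from h import *
print(togo([0.505,0.256,0.19]),tool()[1][:,0])
E
```

```text
clock: 10.7
tcp_pos: [0.5254, 0.1761, 0.1902]
orientation: [-0.0, 0.896, 0.444, -0.001]
wrist_force: [1.0, 0.6, -0.4]
finger_gap: 0.0852
(array([ 1.279, -1.617,  0.006]), None, np.float64(2.400723027953849)) [ 0.60635463  0.79519186 -0.00199476]
```

```bash
python3 -m crank '{"travel": [[0.5,-0.6,0],[0.9,-1.2,0],[1.279,-1.617,0],[1.279,-1.617,0],[1.279,-1.617,0]], "turn": [-0.12,-0.24,-0.36,-0.48,-0.6]}' 45
python3 -m crank '{"travel": [[0,0,0],[0,0,0],[0,0,0],[0,0,0],[0,0,0]], "turn": [-0.12,-0.24,-0.36,-0.48,-0.6]}'
python3 -m crank '{"travel": [[0,0,0],[0,0,0],[0,0,0],[0,0,0],[0,0,0]], "turn": [-0.12,-0.24,-0.36,-0.48,-0.6]}'
python3 -m crank '{"travel": [[0,0,0],[0,0,0],[0,0,0],[0,0,0],[0,0,0]], "turn": [-0.12,-0.24,-0.36,-0.48,-0.56]}'
python3 -m crank '{"travel": [[0,0,0],[0,0,0]], "turn": [0,0]}'
python3 - <<'E'
from h import *
snap('wrist','w9');p,R,s=tool();print(p,R[:,0],s['joint_pos'][5])
E
python3 -m crank '{"travel": [[0.5,0,-0.5],[0.5,0,-1],[0.5,0,-1],[0.5,0,-1]], "turn": [0,0,0,0]}'
python3 - <<'E'
from h import *
snap('wrist','w10');p,R,s=tool();print(p,R[:,0],s['joint_pos'][5])
a=cv2.imread('pics/w9.png')[:,120:440];b=cv2.imread('pics/w10.png')[:,120:440]
cv2.imwrite('pics/v4.png',cv2.resize(np.hstack([a,b]),(800,525)))
E
```

```text
clock: 11.12
tcp_pos: [0.5054, 0.256, 0.1898]
orientation: [-0.001, 0.724, 0.69, -0.002]
wrist_force: [-0.3, -0.0, 0.4]
finger_gap: 0.045
clock: 11.53
tcp_pos: [0.5061, 0.2543, 0.1898]
orientation: [-0.001, 0.489, 0.872, -0.001]
wrist_force: [-0.9, -0.2, 0.5]
finger_gap: 0.0449
clock: 11.95
tcp_pos: [0.5061, 0.2542, 0.1898]
orientation: [-0.001, 0.209, 0.978, -0.001]
wrist_force: [0.1, 0.5, 0.3]
finger_gap: 0.0453
clock: 12.37
tcp_pos: [0.5061, 0.2543, 0.1899]
orientation: [-0.002, -0.069, 0.998, -0.0]
wrist_force: [0.5, 0.3, -0.2]
finger_gap: 0.0449
clock: 12.53
tcp_pos: [0.5063, 0.2544, 0.1904]
orientation: [-0.001, -0.065, 0.998, -0.0]
wrist_force: [-0.3, 0.2, 1.4]
finger_gap: 0.045
[0.50649673 0.25441755 0.19069426] [-0.99158214 -0.12946374  0.00200036] 0.19408884849445146
clock: 12.92
tcp_pos: [0.4879, 0.2522, 0.2327]
orientation: [0.001, -0.065, 0.998, 0.0]
wrist_force: [-0.2, -0.4, -0.2]
finger_gap: 0.045
[0.48744399 0.25204002 0.2316611 ] [-9.91416781e-01 -1.30738004e-01 -5.83598911e-04] 0.1998558775474317
```

View pics/v4.png

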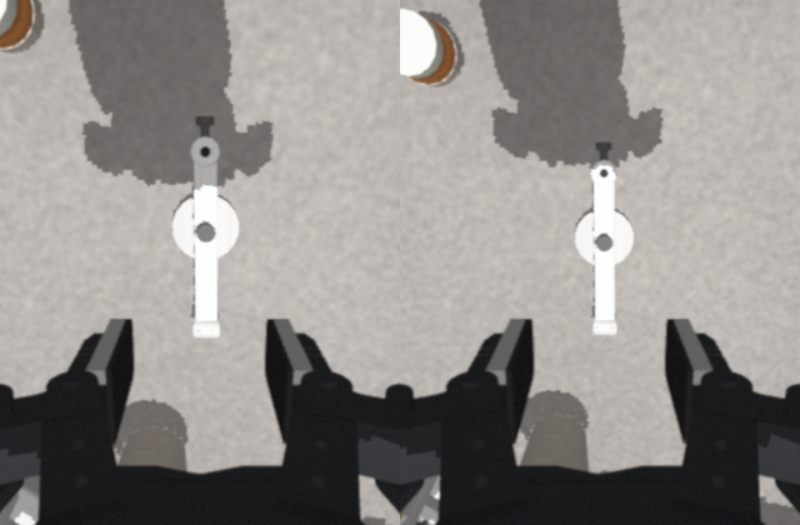

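In w9 the screw is at (284,186), the socket hole at (284,122) and the barrel at (285,263). In w10 they are at (283,194), (283,138) and (284,264).

```bash
python3 - <<'E'
from h import *
for n,a,b in[('screw',(284,185.6),(283.2,193.6)),('sock',(284,121.6),(282.8,138.4)),('barrel end',(284.8,268),(284.2,266.5))]:
    print(n,tri([('w9',a),('w10',b)]), onz('w9',a,.027 if n=='screw' else .024),onz('w10',b,.027 if n=='screw' else .024))
for f,c,r in[('w9',(284.5,181),27),('w10',(283.5,190),23)]: print('disc',circ(f,c,r,.008))
a=onz('w9',(284,121.6),.024);b=onz('w9',(284.8,263),.024);print(np.degrees(np.arctan2(*(b-a)[[1,0]])))
a=onz('w10',(282.8,138.4),.024);b=onz('w10',(284.1,263),.024);print(np.degrees(np.arctan2(*(b-a)[[1,0]])))
E
```

```text
screw (array([0.50577347, 0.25898214, 0.01174387]), [0.1, 0.1]) [0.50258914 0.25821629 0.027     ] [0.5021289  0.25846756 0.027     ]
sock (array([0.44935574, 0.25112116, 0.01780089]), [0.1, 0.1]) [0.4491347  0.25107616 0.024     ] [0.44883856 0.25092674 0.024     ]
barrel end (array([0.39949069, 0.23970338, 0.41780954]), [0.4, 0.4]) [0.58110209 0.26954893 0.024     ] [0.58171254 0.27030563 0.024     ]
disc (array([0.50327942, 0.2586078 ]), np.float64(0.0244869166134478), 65)
disc (array([0.50328178, 0.25857839]), np.float64(0.024522913809491124), 71)
7.979917284719993
8.268965791253043
```

```bash
python3 - <<'E'
from h import *
print(togo([0.5089,0.2593,0.010],np.radians(98)))
E
```

```text
(array([-0.552,  0.11 ,  5.542]), np.float64(-0.008512988863004889), np.float64(0.1998558775474317))
```

```bash
python3 -m crank '{"travel": [[-0.3,0.06,0.7],[-0.552,0.11,1.6],[-0.552,0.11,2.6],[-0.552,0.11,3.5],[-0.552,0.11,4.3]], "turn": [-0.01,-0.01,-0.01,-0.01,-0.01]}' 40
python3 -m crank '{"travel": [[0,0,0],[0,0,0]], "turn": [0,0]}'
python3 - <<'E'
from h import *
snap('wrist','w11');p,R,s=tool();print(p,togo([0.5089,0.2593,0.010],np.radians(98)))
# screw head: dark-grey blob and disc in tool frame
S=onz('w11',(280,0),.027)
im=cv2.imread('pics/w11.png')[100:400,150:410]; cv2.imwrite('pics/v5.png',cv2.resize(im,(780,900))[:600*1])
E
```

```text
clock: 13.38
tcp_pos: [0.507, 0.2586, 0.056]
orientation: [-0.002, -0.071, 0.998, -0.0]
wrist_force: [-0.4, 0.8, -0.4]
finger_gap: 0.0397
clock: 13.55
tcp_pos: [0.5062, 0.2583, 0.0574]
orientation: [-0.003, -0.071, 0.997, -0.001]
wrist_force: [0.2, -0.6, 1.6]
finger_gap: 0.0401
[0.50824154 0.25906325 0.05973201] (array([-0.019,  0.004,  1.243]), np.float64(0.0020681833332203414), np.float64(0.18906299178411218))
```

View pics/w11.png

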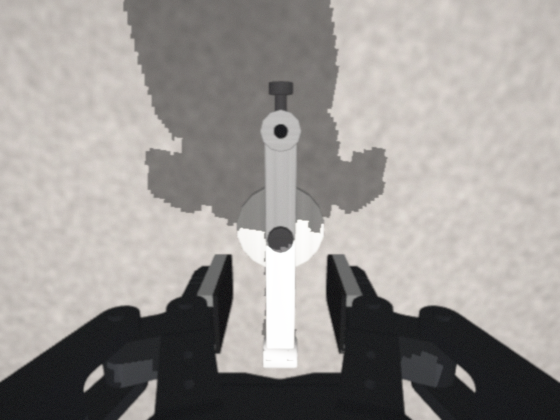

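The bow is centred between the jaws: screw at (280,238), socket hole at (280,131).

```bash
python3 - <<'E'
from h import *
p,R,s=tool()
for n,q,z in[('screw',(280,238),.027),('sock',(280.5,131),.024)]: X=onz('w11',q,z);print(n,X,(R.T@(X-p)*1000).round(1))
E
python3 -m crank '{"travel": [[0,0,0.4],[0,0,0.8],[0,0,1.1],[0,0,1.24],[0,0,1.24]], "turn": [0,0,0,0,0]}'
python3 -m crank '{"travel": [[0,0,0],[0,0,0],[0,0,0],[0,0,0],[0,0,0]], "turn": [0,0,0,0,0]}' 8 40
python3 -m crank '{"travel": [[0,0,0],[0,0,0],[0,0,0]], "turn": [0,0,0]}' 8 80
```

```text
screw [0.50185824 0.25831907 0.027     ] [ 6.4  0.2 32.7]
sock [0.44890278 0.25098193 0.024     ] [59.8  0.4 35.8]
clock: 14.02
tcp_pos: [0.5093, 0.2595, 0.0112]
orientation: [0.001, -0.071, 0.997, 0.0]
wrist_force: [-0.6, -0.8, 0.0]
finger_gap: 0.0401
clock: 14.43
tcp_pos: [0.5101, 0.2596, 0.0121]
orientation: [0.002, -0.071, 0.997, 0.0]
wrist_force: [0.2, -1.1, 7.3]
finger_gap: 0.0149
clock: 14.68
tcp_pos: [0.5102, 0.2597, 0.0123]
orientation: [0.002, -0.071, 0.997, 0.0]
wrist_force: [-0.5, -0.5, 7.3]
finger_gap: 0.0136
```

```bash
python3 -m crank '{"travel": [[0,0,-0.1],[0,0,-0.3],[0,0,-0.6],[0,0,-1],[0,0,-1.5]], "turn": [0,0,0,0,0]}'
python3 -m crank '{"travel": [[0,0,-0.6],[0,0,-1.2],[0,0,-1.8],[0,0,-2.2],[0,0,-2.2]], "turn": [0,0,0,0,0]}'
python3 -m crank '{"travel": [[0,0,0],[0,0,0]], "turn": [0,0]}'
python3 - <<'E'
from h import *
snap('wrist','w12');snap('side','s12');p,R,s=tool();print(p,R.round(4).tolist(),s['wrist_force'],s['ft_torque'])
a=cv2.imread('pics/w12.png')[:,100:460];b=cv2.imread('pics/s12.png')[190:310,150:270]
cv2.imwrite('pics/v6.png',np.hstack([a,cv2.resize(b,(420,420),interpolation=2)]))
E
```

```text
clock: 15.1
tcp_pos: [0.5072, 0.2588, 0.07]
orientation: [-0.002, -0.071, 0.997, -0.0]
wrist_force: [-0.5, 0.2, -2.3]
finger_gap: 0.0135
clock: 15.52
tcp_pos: [0.5105, 0.26, 0.1626]
orientation: [0.003, -0.071, 0.997, 0.001]
wrist_force: [1.3, -0.0, -3.2]
finger_gap: 0.0136
clock: 15.68
tcp_pos: [0.5077, 0.259, 0.1571]
orientation: [-0.001, -0.071, 0.997, -0.0]
wrist_force: [0.1, 0.4, -2.3]
finger_gap: 0.0135
[0.50731759 0.25881821 0.15642142] [[-0.9899, -0.1417, -0.0031], [-0.1417, 0.9899, -0.0012], [0.0033, -0.0007, -1.0]] [-0.54172332 -0.26194797 -2.46377118] [-0.01837304  0.02285246 -0.06358626]
```

View pics/v6.png

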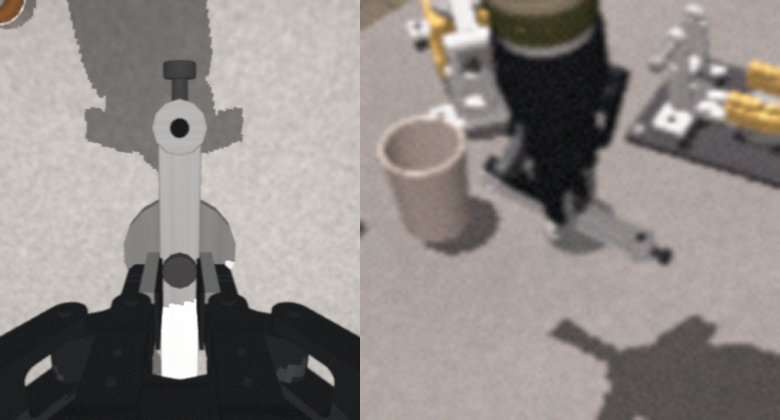

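The bow is lifted and looks level: socket hole at (279,128), about 54 px wide, screw at (279,270), about 35 px wide. Now exact offsets and the hinge gap, numerically.

```bash
python3 - <<'E'
from h import *
c=cam('w12'); Rt=np.array([[0,-.9618,-.2739],[1,0,0],[0,-.2739,.9618]]);ct=np.array([.0697,-.0001,-.1427])
K=c['K'];k=float(c['k1'])
def toolpt(px,z):
    q=cv2.undistortPoints(np.array([[px]],float),K,np.array([k,0,0,0,0.]))[0,0];d=Rt@[q[0],q[1],1];return (ct+d*(z-ct[2])/d[2])*1000
print('screw',toolpt((279,270),-.015).round(1),'sock',toolpt((279.5,128),-.011).round(1), toolpt((279.5,128),-.010).round(1))
im=cv2.cvtColor(cv2.imread('pics/w12.png'),cv2.COLOR_BGR2GRAY)
ex=np.array([np.cos(np.radians(18)),np.sin(np.radians(18))]);ey=np.array([-ex[1],ex[0]]);S=np.array([.570,-.0145])
def fr(X): d=X[:2]-S; return (np.array([d@ex,d@ey])*1000).round(1)
for f in('w7','w8'):
    g=cv2.cvtColor(cv2.imread(f'pics/{f}.png'),cv2.COLOR_BGR2GRAY)
    for fy in (67,71,75,79,83):
        out=[]
        for y in np.arange(-28,29,1):
            X=S+ex*fy/1000+ey*y/1000;q=proj(f,[X[0],X[1],.104 if fy==75 else .095+np.sqrt(81-(fy-75)**2)/1000])
            out.append(int(cv2.remap(g,np.float32([[q[0]]]),np.float32([[q[1]]]),1)[0,0]))
        print(f,fy,' '.join(map(str,out)))
print([ (f,proj(f,[*(S+ex*.075),.104]).round(1).tolist()) for f in('w7','w8')])
E
```

```text
screw [  8.5  -0.1 -15. ] sock [ 62.1   0.  -11. ] [ 62.1   0.  -10. ]
w7 67 124 121 137 234 247 249 248 238 167 162 160 159 153 147 133 133 116 107 138 158 163 175 175 174 176 177 162 95 118 110 100 174 178 182 176 174 173 158 153 120 130 142 155 154 149 145 145 140 168 235 241 240 237 239 220 96 72
w7 71 125 125 121 167 250 254 254 246 239 238 236 234 232 232 225 140 125 103 105 136 254 254 254 254 254 254 254 254 254 254 254 254 254 254 254 254 253 170 103 103 112 169 239 235 234 231 228 227 222 253 254 254 254 250 168 123 126
w7 75 127 126 122 143 247 253 135 173 253 254 254 253 254 254 250 149 191 106 106 125 253 254 254 254 254 254 254 254 254 254 254 254 254 254 254 254 254 161 104 104 171 197 254 254 254 254 253 253 247 243 245 248 247 246 245 243 237
w7 79 126 125 121 177 252 254 254 251 248 248 250 250 250 249 247 144 105 104 103 126 252 254 254 254 254 254 254 254 254 254 254 254 254 254 254 254 253 235 103 102 103 197 249 251 251 251 251 249 246 254 254 254 254 249 150 126 124
w7 83 124 121 123 149 192 191 194 194 166 189 197 204 205 208 215 239 135 192 209 214 216 216 21
[... 656 characters left out ...]
253 253 253 244 193 122 147 245 254 253 254 254 254 254 254 254 254 254 254 254 254 253 254 254 254 253 251 185 113 122 216 252 254 253 253 253 252 245 238 244 245 244 244 242 240 230
w8 79 253 253 253 253 253 253 253 248 245 243 246 249 249 248 237 154 107 174 249 253 253 254 253 254 254 254 253 253 254 253 254 254 254 254 253 253 254 253 226 125 110 202 246 250 250 250 250 249 244 246 251 251 251 251 251 251 251
w8 83 253 253 253 253 253 253 253 246 215 213 209 211 215 223 224 205 202 244 253 253 253 253 253 253 253 254 253 253 253 253 253 254 253 253 254 253 253 253 251 224 157 185 204 209 211 217 220 223 242 253 253 253 253 253 253 253 253
[('w7', [284.0, 101.4]), ('w8', [279.0, 105.1])]
```

The gap centre is at frame y ≈ 0 (edges about ±13.2), and the bow origin is 8 mm along tool x from the TCP. Moving above the hinge.

```bash
python3 - <<'E'
from h import *
print(togo([.5776,-.012,.165],np.radians(108)))
E
```

```text
(array([-0.779, -6.951, -0.212]), np.float64(-0.1719871318547357), np.float64(0.18869347024598915))
```

```bash
python3 -m crank '{"travel": [[-0.09,-0.6,-0.2],[-0.18,-1.4,-0.212],[-0.28,-2.3,-0.212],[-0.37,-3.2,-0.212],[-0.45,-4.0,-0.212]], "turn": [-0.05,-0.1,-0.15,-0.172,-0.172]}'
python3 - <<'E'
from h import *
print(togo([.5776,-.012,.165],np.radians(108)))
E
```

```text
clock: 16.2
tcp_pos: [0.5485, 0.1016, 0.1653]
orientation: [-0.001, -0.157, 0.988, -0.0]
wrist_force: [0.5, -0.1, -2.7]
finger_gap: 0.0136
(array([ 0.188, -2.927,  0.007]), np.float64(0.0011598342749539192), np.float64(-0.27579346535263094))
```

```bash
python3 -m crank '{"travel": [[0.05,-0.7,0],[0.1,-1.4,0],[0.15,-2.1,0],[0.18,-2.6,0],[0.188,-2.927,0]], "turn": [0,0,0,0,0]}'
python3 -m crank '{"travel": [[0,0,0],[0,0,0],[0,0,0],[0,0,0],[0,0,0]], "turn": [0,0,0,0,0]}'
python3 - <<'E'
from h import *
P=[]
for i in range(4):
    snap(['side','top','wrist','side'][i],f'a{i}'); P.append(tool()[0])
print(np.array(P).round(4)); print(togo([.5776,-.012,.165],np.radians(108)))
S=np.array([.570,-.0145]);a=np.radians(18);ex=np.array([np.cos(a),np.sin(a)]);p=np.mean(P,0)
o=p[:2]-ex*.008; zb=p[2]-.012
for f in('a0','a1'):
    for n,x,z in(('sock',-55,22),('screw',0,27),('barrel',75,24)):
        print(f,n,proj(f,[*(o+ex*x/1000),zb+z/1000]).round(1))
# edges of the gap for checking later
for f in('a0','a1'): print(f,[proj(f,[*(S+ex*.075+np.array([-ex[1],ex[0]])*y),.104]).round(1).tolist() for y in(-.02,-.013,.013,.02)])
E
```

```text
clock: 16.62
tcp_pos: [0.5777, -0.0125, 0.1652]
orientation: [-0.001, -0.155, 0.988, 0.0]
wrist_force: [0.6, 0.2, -2.6]
finger_gap: 0.0138
clock: 17.03
tcp_pos: [0.5777, -0.0091, 0.1667]
orientation: [-0.0, -0.157, 0.988, 0.0]
wrist_force: [0.6, -0.0, -2.7]
finger_gap: 0.0134
[[ 0.5778 -0.0092  0.1668]
 [ 0.5779 -0.0094  0.1668]
 [ 0.578  -0.0095  0.1668]
 [ 0.578  -0.0096  0.1668]]
(array([ 0.028, -0.053,  0.046]), np.float64(0.00102422047950812), np.float64(-0.4706775507426643))
a0 sock [282.2 187.2]
a0 screw [264.  181.1]
a0 barrel [240.  175.7]
a1 sock [300.7 223.7]
a1 screw [295.9 201.7]
a1 barrel [289.5 173.4]
a0 [[245.0, 191.4], [244.0, 192.8], [240.1, 198.1], [239.1, 199.5]]
a1 [[297.7, 181.0], [295.1, 181.5], [285.6, 183.5], [283.0, 184.0]]
```

```bash
python3 -m crank '{"travel": [[0.03,-0.05,0.2],[0.03,-0.05,0.4],[0.03,-0.05,0.5],[0.03,-0.05,0.5],[0.03,-0.05,0.5]], "turn": [0,0,0,0,0]}'
python3 -m crank '{"travel": [[0,0,0],[0,0,0],[0,0,0],[0,0,0],[0,0,0]], "turn": [0,0,0,0,0]}'
python3 -m crank '{"travel": [[0,0,0],[0,0,0],[0,0,0],[0,0,0],[0,0,0]], "turn": [0,0,0,0,0]}'
python3 - <<'E'
from h import *
print(togo([.5776,-.012,.092],np.radians(108)),tool()[0])
E
```

```text
clock: 17.65
tcp_pos: [0.577, -0.0126, 0.1459]
orientation: [-0.001, -0.156, 0.988, 0.0]
wrist_force: [-1.5, 0.3, -2.5]
finger_gap: 0.0133
clock: 18.07
tcp_pos: [0.5777, -0.0126, 0.1469]
orientation: [0.0, -0.156, 0.988, -0.0]
wrist_force: [0.3, 1.1, -2.1]
finger_gap: 0.0136
clock: 18.48
tcp_pos: [0.5775, -0.0125, 0.1467]
orientation: [-0.0, -0.156, 0.988, -0.0]
wrist_force: [0.7, -0.4, -2.4]
finger_gap: 0.013
(array([-0.006,  0.012,  1.367]), np.float64(7.311394562159457e-05), np.float64(-0.47481555200768855)) [ 0.57751946 -0.01251872  0.14669353]
```

```bash
python3 -m crank '{"travel": [[0,0.01,0.25],[0,0.01,0.5],[0,0.01,0.75],[0,0.01,0.85],[0,0.01,0.85]], "turn": [0,0,0,0,0]}'
python3 -m crank '{"travel": [[0,0,0],[0,0,0],[0,0,0.05],[0,0,0.1],[0,0,0.15]], "turn": [0,0,0,0,0]}'
python3 -m crank '{"travel": [[0,0,0.05],[0,0,0.1],[0,0,0.15],[0,0,0.2],[0,0,0.2]], "turn": [0,0,0,0,0]}'
python3 -m crank '{"travel": [[0,0,0.05],[0,0,0.1],[0,0,0.14],[0,0,0.14],[0,0,0.14]], "turn": [0,0,0,0,0]}'
python3 - <<'E'
from h import *
print(togo([.5776,-.012,.092],np.radians(108)),tool()[0])
E
```

```text
clock: 18.9
tcp_pos: [0.5759, -0.0119, 0.1104]
orientation: [-0.002, -0.156, 0.988, 0.001]
wrist_force: [0.4, 0.3, -2.6]
finger_gap: 0.0134
clock: 19.32
tcp_pos: [0.5776, -0.0122, 0.1069]
orientation: [0.0, -0.156, 0.988, -0.0]
wrist_force: [0.1, 0.0, -1.4]
finger_gap: 0.0133
clock: 19.73
tcp_pos: [0.5771, -0.0121, 0.0982]
orientation: [-0.0, -0.156, 0.988, 0.0]
wrist_force: [-0.6, 0.5, -1.5]
finger_gap: 0.0135
clock: 20.15
tcp_pos: [0.5773, -0.0121, 0.093]
orientation: [-0.0, -0.156, 0.988, 0.0]
wrist_force: [0.2, -0.2, -2.4]
finger_gap: 0.0136
(array([-0.008,  0.001,  0.024]), np.float64(4.645525698632191e-05), np.float64(-0.4741936660997294)) [ 0.57730233 -0.01214585  0.09297474]
```

```bash
python3 -m crank '{"travel": [[-0.005,0,0.02],[-0.005,0,0.02],[-0.005,0,0.02],[-0.005,0,0.02],[-0.005,0,0.02]], "turn": [0,0,0,0,0]}'
python3 - <<'E'
from h import *
for n in('side','top','wrist'): snap(n,'f'+n)
p,R,s=tool();print(p,R[2],s['wrist_force'])
S=np.array([.570,-.0145]);a=np.radians(18);ex=np.array([np.cos(a),np.sin(a)]);ey=np.array([-ex[1],ex[0]])
o=p[:2]-ex*.008; zb=p[2]-.012
W={'fside':(215,155,80,70),'ftop':(260,160,66,90)}
for f,(x0,y0,w,h) in W.items():
    for n,x,y,z in(('sock',-55,0,22),('barL',75,10,24),('barR',75,-10,24),('thumbend',-78,0,15)): print(f,n,proj(f,[*(o+ex*x/1000+ey*y/1000),zb+z/1000]).round(1))
    for y in(-21,-13,13,21): print('  frame barrel top',y,proj(f,[*(S+ex*.075+ey*y/1000),.104]).round(1))
i=lambda f:cv2.imread(f'pics/{f}.png')
A=cv2.resize(i('fside')[160:240,215:305],(450,400),interpolation=2)
B=cv2.resize(i('ftop')[160:240,260:330],(350,400),interpolation=2)
cv2.imwrite('pics/v7.png',np.hstack([A,B]))
C=cv2.resize(i('fwrist'),(267,200)); D=np.zeros((200,800,3),np.uint8); D[:,:267]=C
g=cv2.resize(i('fwrist')[200:420,130:430],(273,200)); D[:,270:543]=g
cv2.imwrite('pics/v7.png',np.vstack([np.hstack([A,B]),D]))
E
```

```text
clock: 20.57
tcp_pos: [0.5777, -0.0121, 0.0924]
orientation: [0.0, -0.156, 0.988, -0.0]
wrist_force: [0.8, 0.4, -2.8]
finger_gap: 0.0134
[ 0.57759881 -0.01207529  0.09235657] [-4.63403013e-05 -6.67789380e-05 -9.99999997e-01] [ 0.21613802  0.32629911 -3.19638258]
fside sock [282.9 207. ]
fside barL [240.6 197.3]
fside barR [243.6 193.3]
fside thumbend [290.3 210.9]
  frame barrel top -21 [245.1 191.2]
  frame barrel top -13 [244.  192.8]
  frame barrel top 13 [240.1 198.1]
  frame barrel top 21 [238.9 199.7]
ftop sock [300.8 229.5]
ftop barL [286.7 183.2]
ftop barR [294.  181.7]
ftop thumbend [302.6 238.5]
  frame barrel top -21 [298.  180.9]
  frame barrel top -13 [295.1 181.5]
  frame barrel top 13 [285.6 183.5]
  frame barrel top 21 [282.6 184.1]
```

View pics/v7.png

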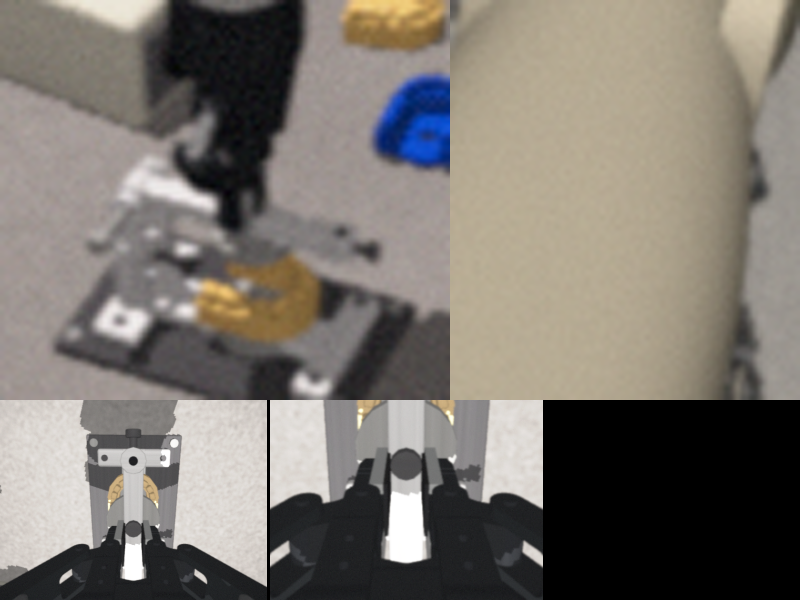

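The side view shows the bow level over the seated cast: socket at about (282,206) and thumb-screw end at about (290.6,210), against predictions of (282.9,207) and (290.3,210.9). The arm blocks the top view. One last check of the side camera's bias against known points, then hold steady.

```bash
python3 - <<'E'
from h import *
print('seat pred',proj('side0',[.570,-.0145,.02]).round(1),'read 267,222.4')
a=np.radians(8);ex=np.array([np.cos(a),np.sin(a)]);o=np.array([.503,.2585])
for n,x,z,r in(('sock',-55,22,(233.3,295.5)),('screw',0,27,(216.7,286.4)),('barrel',75,24,(194.8,274.5))): print(n,proj('side0',[*(o+ex*x/1000),z/1000]).round(1),r)
# shift of bow image features between w12 and now (slip in the grasp?)
A,B=[cv2.cvtColor(cv2.imread(f'pics/{f}.png'),cv2.COLOR_BGR2GRAY) for f in('w12','fwrist')]
for n,(x,y,w,h) in(('sock',(262,55,36,50)),('hole',(268,116,24,24)),('screw',(262,252,36,36))):
    r=cv2.matchTemplate(B[y-15:y+h+15,x-15:x+w+15],A[y:y+h,x:x+w],cv2.TM_CCOEFF_NORMED);_,m,_,l=cv2.minMaxLoc(r);print(n,round(m,2),l[0]-15,l[1]-15)
E
python3 -m crank '{"travel": [[0,0,0],[0,0,0],[0,0,0],[0,0,0],[0,0,0]], "turn": [0,0,0,0,0]}'
```

```text
seat pred [265.9 222.9] read 267,222.4
sock [232.7 295.9] (233.3, 295.5)
screw [215.8 285.8] (216.7, 286.4)
barrel [194.1 274.9] (194.8, 274.5)
sock 0.8 0 0
hole 1.0 0 0
screw 1.0 0 0
clock: 21.13
tcp_pos: [0.5776, -0.0121, 0.0923]
orientation: [-0.0, -0.156, 0.988, -0.0]
wrist_force: [-0.2, -0.3, -2.0]
finger_gap: 0.0136
```

```bash
python3 - <<'E'
from h import *
for f,(x,y) in(('fside',(282,206)),('side0',(233,295)),('a0',(282,187))):
    g=cv2.cvtColor(cv2.imread(f'pics/{f}.png'),cv2.COLOR_BGR2GRAY);x0,y0=x-9,y-8
    print(f,x0,y0);print(g[y0:y0+20,x0:x0+24])
E
```

```text
fside 273 198
[[149 145 155 155 154 151 155 154 151 153 150 149 151 153 153 151 152 150
  152 154 157 154 155 154]
 [148 148 149 153 157 154 151 149 151 153 152 153 150 154 155 154 149 155
  154 152 151 153 152 153]
 [149 154 154 152 152 157 153 149 150 154 150 148 154 154 152 156 153 155
  153 150 152 152 151 154]
 [151 152 153 153 157 157 153 151 151 151 155 154 150 155 155 159 157 152
  155 147 150 153 153 153]
 [136 143 151 153 153 149 155 150 150 155 155 154 155 157 156 158 155 150
  151 150 153 153 151 146]
 [122 127 139 146 139 141 139 148 150 151 154 150 152 157 157 155 153 155
  154 154 153 153 149 154]
 [121 121 128 132 126 126 132 134 136 135 136 141 147 154 156 159 156 153
  156 153 154 155 155 154]
 [122 125 127 127 122 124 122 124 122 107  96 117 129 142 154 153 152 157
  157 155 155 151 150 156]
 [131 129 125 127 124 127 123 123 108  82  67  98 125 141 152 157 155 152
  156 156 158 155 156 155]
 [120 125 127 127 129 130 130 123 120 103 100 115 126 138 147 148 145 150
  148 153 153 156 156 153]
 [120 124 125 127 131 129 123 123 124 124 129 121 115 110 119 113  98 116
  
[... 4301 characters left out ...]
48 144 145 149 148 140 126 127 124 123 129 135 134 113  80  84 114
  132 112  96  90 100  96]
 [146 144 152 146 154 155 146 145 139 141 139 136 146 152 147 134 139 142
  150 146 140 133 141 136]
 [154 149 153 152 153 152 149 149 145 146 146 150 152 153 154 150 151 151
  156 151 148 151 151 153]
 [155 152 155 151 151 151 147 149 152 154 150 150 148 156 154 152 152 155
  149 149 152 155 153 152]
 [155 152 151 152 153 148 154 152 150 148 152 148 154 153 154 155 154 155
  152 154 152 158 159 153]
 [155 153 155 151 151 151 151 151 147 152 151 153 154 157 155 152 147 154
  152 154 156 156 153 154]
 [149 153 154 153 153 153 153 153 148 153 151 152 157 151 154 149 152 154
  154 154 156 157 155 156]]
```

The socket hole reads (-0.2,-1.0) px from prediction now. It read (+0.1,-1.1) px when the bow lay flat on the bench, so height and level are confirmed to under 1 mm at the bow's front end. Handing in.

```bash
python3 -c "
from workcell import *
s=get_state();print(s['clock'],s['tcp_pos'],s['wrist_force'],s['finger_gap']);print(hand_in())"
```

```text
21.1333 [ 0.57755729 -0.01211695  0.09229267] [-0.2097905  -0.25606869 -2.00294297] 0.013589470955709674
the job is handed in; nothing more can be done
None
```

The cast is on the locating post with its front teeth facing the front, and I let go of it. The gripper is holding the bow level, with its hinge barrel between the two frame barrels. I handed in at 21.1 s of the 59 s allowed.

**Cast:** It met the seat at the expected height with about 7 N at most. The picture after release showed the post in the middle of the hole.

**Bow:**
- **Carried freely:** The wrist force is only the bow's weight (2.0–2.8 N), so nothing suggests it rests on the frame or cast.
- **Height and level:** In the side view, the bow's front socket is within 0.3 px of where it should be, after removing the camera offset seen when the bow lay flat on the bench. The bow has not slipped since lifting, and the tool is vertical.
- **Line-up with the frame:** I worked this out from the measured frame and bow positions, which differed from each other by 1–1.5 mm, within the pin's 3 mm.

**Not fully confirmed:**
- I could not see the three bores lined up at the end, because the arm blocked the top view and the gripper hid the hinge from the wrist camera.
- The gripper reads 13.6 mm on the 16 mm bar. I put this down to the pads giving under 80 N.
- An early height for the bow's screw, from two close wrist views, was about 15 mm too low. I used the other measurements instead.

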